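# Clear the sample cooler and bring the vial tray over it, ready to seat

### The job

The sample cooler still has an empty glass vial and a blue screw cap standing in its recess: clear them out first, lowering the glass vial into the white bin and the plastic cap into the blue bin. Then pick up the vial tray by its handle, carry it over the row of bottles in the caddy and stop with it hovering level about 2 cm above the cooler's frame, centred on the recess and lined up with it, touching nothing; finish while still holding it there, and do not seat it. Leave the bottles and the jar as they stand, and do not drop the glass vial from a height.

Things in the scene. Friction and masses are not known exactly. Their poses are not given: they have to be found in the camera images.
- vial_mid (a point): empty amber glass vial, 30 mm diameter body up to 44 mm from its foot, then a narrower neck (21 mm diameter), 60 mm tall in all, about 30 g, standing upright in the cooler's recess. The point is its centre, 30 mm above its foot; z along its axis, up.
- cap_mid (a point): blue plastic screw cap, 44 mm diameter, 28 mm tall, about 25 g, standing in the cooler's recess beside the vial (centres 60 to 80 mm apart along the recess). The point is its centre, 14 mm above its underside.
- bin_glass: white open bin for glass, fixed to the bench, 120 x 120 mm outside, 50 mm high, walls 4 mm and floor about 4 mm thick; origin at the centre of its underside, on the bench; sides along x and y.
- bin_caps: blue open bin for plastic caps, fixed, the same size as the white one; origin at the centre of its underside. The two bins may be either way round.
- tray_handle (a point): handle of the vial tray: upright orange fin, 12 mm thick (tray y), 90 mm long (tray x), top 95 mm above the tray's underside. The point is mid-fin, 80 mm above the underside: pinch here from above, across the fin. Tray x lies along its length; end for end it is the same. About 0.35 kg, loose on the bench, on the other side of the caddy from the cooler.
- tray_foot (a point): centre of the tray's underside, straight below the handle; axes as the tray's. The tray is a black plate 128 mm long (x), 86 mm wide (y), 26 mm thick, with two rows of small amber vials with white caps fixed in it (tops 44 mm above the underside).
- dock_frame (a point): centre of the sample cooler's recess, level with the top of the frame round it (40 mm above the bench). The cooler is a fixed white block, 190 (its x) by 140 mm (its y), left or right of the caddy; the recess is 138 (x) by 96 mm (y), 6 mm deep, its floor 34 mm above the bench. The tray's length goes along the cooler's x, either end first.
- caddy: fixed open steel caddy, 230 mm (its x, pointing away from the robot, turned up to 0.1 rad) by 70 mm (its y), 30 mm high, walls 4 mm, with three bottles in a row along x; origin at the centre of its underside. It stands between the tray and the cooler.
- bottle0: amber reagent bottle, 50 mm diameter, 120 mm tall, loose, standing in the caddy on its 4-5 mm floor (top about 125 mm above the bench); origin at the centre of its underside. Leave standing (nearest the robot).
- bottle1: amber reagent bottle, 50 mm diameter, 120 mm tall, loose, standing in the caddy on its 4-5 mm floor (top about 125 mm above the bench); origin at the centre of its underside. Leave standing (middle).
- bottle2: amber reagent bottle, 50 mm diameter, 120 mm tall, loose, standing in the caddy on its 4-5 mm floor (top about 125 mm above the bench); origin at the centre of its underside. Leave standing (farthest).
- jar: closed clear glass jar with a white lid, 60 mm diameter, 80 mm tall, loose on the bench between the two bins; origin at the centre of its underside. Leave alone.
There are look-alikes about, which are no part of the job. What is meant by the caddy is not turquoise, and is the larger of those in its own colour.

How it is judged:
On the way, in this order (a step that is already met when the one before it is completed fails the run):
1. the glass vial lies released in the white bin and the cap in the blue bin (x of vial_mid in the frame of bin_glass between -0.058 and 0.058 m and y of vial_mid in the frame of bin_glass between -0.058 and 0.058 m and z of vial_mid in the frame of bin_glass below 0.05 m and x of cap_mid in the frame of bin_caps between -0.058 and 0.058 m and y of cap_mid in the frame of bin_caps between -0.058 and 0.058 m and z of cap_mid in the frame of bin_caps below 0.05 m and contact force between the fingers and vial below 0.1 N and contact force between the fingers and cap below 0.1 N), for 0.2 s.
2. the held tray passes over the caddy, its underside above the bottle tops (height (world z) of tray_foot above 0.126 m and y of tray_foot in the frame of caddy between -0.05 and 0.05 m and x of tray_foot in the frame of caddy between -0.22 and 0.22 m and contact force between the fingers and tray above 0.5 N), for 0.02 s.
At the end, for the whole second after the job is handed in: Vial in the white bin, cap in the blue bin, released. Tray held still, underside 6 to 35 mm above the cooler's frame, centre within 10 mm of the recess's, lengths parallel within 0.12 rad (either end first), tilt under 0.10 rad, not touching the cooler (all of step 1 and horizontal distance between tray_foot and dock_frame below 0.01 m and angle between the x axis of tray_foot and the x axis of dock_frame, either way round below 0.12 rad and angle between tray_foot's own z axis and vertical below 0.1 rad and z of tray_foot in the frame of dock_frame between 0.006 and 0.035 m and contact force between the fingers and tray above 0.5 N and contact force between tray and dock below 0.05 N and linear speed of tray below 0.03 m/s); the arm keeps its last pose, push and grip.
It fails at once if a bottle or the jar is shifted by more than 20 mm or tipped (distance of any of bottle0, bottle1, bottle2, jar from where it was at the start of the episode above 0.02 m or angle between any of bottle0, bottle1, bottle2, jar's own z axis and vertical above 0.3 rad).
It fails at once if the glass vial is dropped from more than about 6 cm (linear speed of vial above 1.1 m/s and contact force between the fingers and vial below 0.05 N).
It also fails if it takes over 72 s, if anything falls off the work surface, if the arm or the gripper's body presses on something with over 40 N, if the wrist force passes 120 N, or if a joint passes its speed limit or range.

### The arm

A 6-joint arm with a two-finger parallel gripper is mounted at the origin on the work surface. World frame = base frame: x ahead of the robot, y to its left, z up, the work surface at z = 0. Lengths are in m, angles in rad, forces in N, time in s.
With the tool pointing down it reaches from about 0.25 to 0.775 m from the base axis. Payload 4 kg.
Tool frame: the origin (TCP) lies midway between the tips of the shut fingers; the grasp point (between the pads) lies 19 mm behind it; z points along the fingers, y is the direction in which the jaws open and shut (so a half turn about z gives the same grasp; the last joint's range is limited). The gripper opens to 94 mm and grips with 3 to 60 N. Pads are 16 mm wide; open, the fingers measure 119 mm over their backs; the gripper's body (75 mm by 177 mm) begins 78 mm behind the grasp point.
Start: joints at [-1.357, 0.087, 1.371, -0, 1.684, -0.103], TCP at [0.171, -0.523, 0.206] pointing down, gripper open.
Joint ranges: [-3.1, 3.1], [-0.76, 2.03], [0.27, 2.55], [-1.08, 4.22], [0.17, 2.65], [-2.57, 2.57]. Speed limits (rad/s): [2.79, 2.79, 3.14, 3.14, 3.14, 3.14].

### API

Orientations are given as a unit quaternion [w, x, y, z].
In Python, from plant import readout, cams, job gives the robot as it stands.
- The arm moves only by the tool send_rows, never from a script. Its argument "deltas" is a list of rows, each an object with "delta_pos": the shift along the tool's x, y, z in cm, a list of three; "yaw": the turn about the tool's z in rad; "jaw": the opening, from -1 (shut) to 1 (fully open), so that 0 is half open. A call has 1 to 10 rows; each row is the pose to reach, as a shift and turn from the pose commanded when the call began, along the tool's axes at that moment; what a row does not reach only later rows make up. A row lasts 1/10 s, in which the tool goes at most 50 mm and 8.59 degrees, less where a joint would pass 70% of its speed; a pose out of reach is approached as far as the arm can. A call with a gripper value outside its range is refused whole. The fingers move at their own pace and stop on an object; "squeeze" is the grip in N (left out, the last holds). Time passes only in rows, so rows that repeat a pose let the fingers close. It gives the time, the measured TCP pose, the force and the opening at its end, in the units of the state.
- readout.sense(): the state, without advancing time (a new reading comes with each control period).
- cams.read_camera(name): name is "scene" or "top" or "wrist"; returns a dict with "image" (400x640x3 uint8, blue, green, red), "fx", "fy", "cx", "cy" (pixels), "view" (4x4, takes a point from world to camera coordinates). Camera axes: x right, y up, looking along -z (the intrinsics and any distortion apply to the point x, -y, -z); pixel columns grow to the right and rows downward; lengths in m; the calibration is good to about 2 mm. A picture is of the moment at which its call begins. There is no depth.
- job.hand_in(): hands the job in, once; it reports no verdict.
The state is a dict: "t": time; "qpos": joint angles; "joint_velocities": joint speeds; "joint_efforts": joint torques, N m; "ee_pos": TCP position; "tool_rot": TCP orientation; "force": force on the tool from outside, world axes, zero at the start; "ft_torque": the same for the moment, N m; "grip_width": finger opening in m.
Only numpy, scipy, OpenCV 4.12 (cv2) and the standard library are available. Lean on these libraries where they do the work, as an engineer would, in place of code of your own. Each camera call takes 0.05 s, during which the arm holds its last target. There are 200 camera calls.

## Working session

There is one attempt and no reset: what is moved stays moved. The work goes in short steps, Python scripts to look and compute and a tool call to move; the robot and the scene stay as the last step left them, time stands still between calls to the robot, and variables do not carry over. Pictures are saved under pics/ and viewed, about 8 in all and at most 12, crops included, and the job is handed in when it is done.

Besides the shell and the picture viewer there is one more tool, called as name([rows], argument=value, ...), one row to a line, values as JSON. send_rows: Moves the arm, as the interface text tells. Its arguments: {"type":"object","properties":{"deltas":{"type":"array","items":{"type":"object","properties":{"delta_pos":{"type":"array","items":{"type":"number"}},"yaw":{"type":"number"},"jaw":{"type":"number"}}}},"squeeze":{"type":"number"}},"required":["deltas"]}

```bash
mkdir -p pics
cat > h.py <<'E'
import numpy as np, cv2
from plant import readout, cams
def grab(n,save=None):
    c=cams.read_camera(n)
    if save: cv2.imwrite('pics/'+save,c['image'])
    return c
def ray(c,u,v):
    V=np.array(c['view']);R=V[:3,:3];o=-R.T@V[:3,3]
    d=R.T@np.array([(u-c['cx'])/c['fx'],-(v-c['cy'])/c['fy'],-1.]);return o,d
def onz(c,u,v,z):
    o,d=ray(c,u,v);return o+d*(z-o[2])/d[2]
def proj(c,p):
    V=np.array(c['view']);q=V[:3,:3]@np.array(p)+V[:3,3]
    return c['cx']+c['fx']*q[0]/-q[2], c['cy']-c['fy']*q[1]/-q[2]
E
python3 - <<'E'
from h import *
np.set_printoptions(precision=4,suppress=True)
print(readout.sense())
for n in('top','scene'):
    c=grab(n,n+'0.png');print(n,{k:c[k] for k in c if k!='image'})
E
```

```text
{'t': 0.0, 'qpos': array([-1.3571,  0.0879,  1.3722, -0.    ,  1.6836, -0.1031]), 'joint_velocities': array([ 0.0011,  0.0005, -0.0006, -0.    , -0.0004, -0.0003]), 'joint_efforts': array([  0.0018, -34.0185, -30.2424,   0.0721,   0.033 ,  -0.0002]), 'ee_pos': array([ 0.1712, -0.5221,  0.2043]), 'tool_rot': array([-0.0011,  0.9875,  0.1577, -0.0001]), 'force': array([ 0.7964, -0.3679,  0.194 ]), 'ft_torque': array([-0.0408,  0.0113,  0.01  ]), 'grip_width': 0.09406587044263058}
top {'fx': 372.46773075324546, 'fy': 372.46773075324546, 'cx': 315.1478655305379, 'cy': 200.46607646481644, 'view': array([[ 0.0218, -0.9994, -0.0258,  0.003 ],
       [ 0.9888,  0.0178,  0.148 , -0.4671],
       [-0.1475, -0.0288,  0.9887, -1.0775],
       [ 0.    ,  0.    ,  0.    ,  1.    ]])}
scene {'fx': 372.5675205824329, 'fy': 372.5675205824329, 'cx': 322.3124172279878, 'cy': 207.91355465723532, 'view': array([[ 0.7527,  0.6583, -0.008 , -0.3267],
       [-0.4761,  0.5527,  0.6839,  0.1699],
       [ 0.4546, -0.511 ,  0.7295, -1.1501],
       [ 0.    ,  0.    ,  0.    ,  1.    ]])}
```

View pics/top0.png

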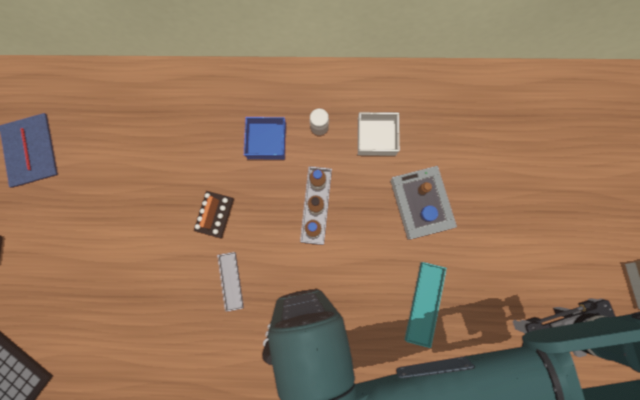

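View pics/scene0.png

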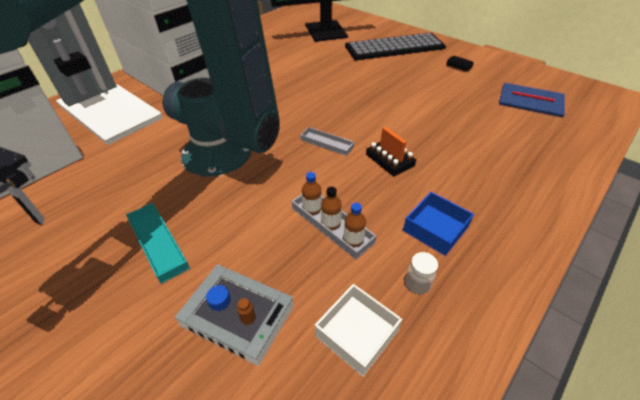

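The top view shows these things, with look-alikes:
- **Caddy:** the steel one with bottles is at (316,206). The small empty steel one (230,282) and the turquoise one (426,305) are look-alikes.
- **Cooler:** at (424,203), with the vial at (425,188) and the cap at (430,213). Blue bottle caps at (317,174) and (312,229) could be mistaken for the cap, and the amber bottles for the vial.
- **Bins and jar:** white bin (379,134), blue bin (265,138), jar (319,121).
- **Tray:** black with an orange fin at (214,214). The blue folder with a red bar at (28,150) is a decoy.

Next I'll measure these and take one close crop.

Run:
```python
from h import *
np.set_printoptions(precision=4,suppress=True)
c=grab('top');im=c['image'];s=grab('scene')
hsv=cv2.cvtColor(im,cv2.COLOR_BGR2HSV)
def blob(name,lo,hi,roi,z,H=hsv,cc=c):
    x0,y0,x1,y1=roi;m=np.zeros(H.shape[:2],np.uint8)
    m[y0:y1,x0:x1]=cv2.inRange(H,lo,hi)[y0:y1,x0:x1]
    cs,_=cv2.findContours(m,cv2.RETR_EXTERNAL,cv2.CHAIN_APPROX_NONE)
    k=max(cs,key=cv2.contourArea)
    P=np.array([onz(cc,*p[0],z)[:2] for p in k],np.float32)
    r=cv2.minAreaRect(P);b=cv2.boxPoints(r)
    e=max((b[1]-b[0],b[2]-b[1]),key=np.linalg.norm)
    print(name,'ctr',np.array(r[0]),'size',np.array(r[1]),'longdir',np.arctan2(e[1],e[0])%np.pi,'bbox',cv2.boundingRect(k))
blob('cap',(100,120,60),(130,255,255),(395,195,450,230),.028+.034)
blob('vial',(3,120,40),(18,255,255),(410,175,440,197),.034+.05)
blob('fin',(3,170,120),(14,255,255),(195,190,222,237),.095)
blob('tray',(0,0,0),(180,255,75),(185,180,245,245),.026)
blob('cooler',(0,0,80),(180,60,255),(385,160,462,245),.04)
blob('white',(0,0,120),(60,70,255),(350,105,405,160),.05)
blob('blue',(100,120,40),(130,255,255),(235,110,295,165),.05)
blob('caddy',(0,0,90),(180,60,255),(295,160,335,250),.03)
blob('jar',(0,0,150),(180,60,255),(305,105,335,140),.08)
for n,p in dict(c1=(317,174),c0=(312,229)).items(): print(n,onz(c,*p,.125))
a=cv2.resize(im[155:250,380:470],None,fx=4,fy=4,interpolation=cv2.INTER_CUBIC)
b=cv2.resize(im[175:250,185:245],None,fx=5,fy=5,interpolation=cv2.INTER_CUBIC)
o=np.zeros((380,700,3),np.uint8);o[:a.shape[0],:a.shape[1]]=a;o[:b.shape[0],380:380+b.shape[1]]=b
cv2.imwrite('pics/crop1.png',o)
```

```text
cap ctr [ 0.4332 -0.3174] size [0.0398 0.0394] longdir 0.7779323 bbox (422, 206, 15, 15)
vial ctr [ 0.5026 -0.2995] size [0.0241 0.0375] longdir 2.0526898 bbox (419, 183, 12, 11)Traceback (most recent call last):
  File "<stdin>", line 16, in <module>
  File "<stdin>", line 9, in blob
ValueError: max() iterable argument is empty
```

```bash
cat > m.py <<'E'
from h import *
np.set_printoptions(precision=4,suppress=True)
c=grab('top');im=c['image']
hsv=cv2.cvtColor(im,cv2.COLOR_BGR2HSV)
print(hsv[212,200:218].tolist(), hsv[212,180:184].tolist())
def blob(name,lo,hi,roi,z,H=hsv,cc=c):
    x0,y0,x1,y1=roi;m=np.zeros(H.shape[:2],np.uint8)
    m[y0:y1,x0:x1]=cv2.inRange(H,lo,hi)[y0:y1,x0:x1]
    cs,_=cv2.findContours(m,cv2.RETR_EXTERNAL,cv2.CHAIN_APPROX_NONE)
    if not cs: return print(name,'none')
    k=max(cs,key=cv2.contourArea)
    P=np.array([onz(cc,*p[0],z)[:2] for p in k],np.float32)
    r=cv2.minAreaRect(P);b=cv2.boxPoints(r)
    e=max((b[1]-b[0],b[2]-b[1]),key=np.linalg.norm)
    print(name,'ctr',np.array(r[0]),'size',np.array(r[1]),'longdir',np.arctan2(e[1],e[0])%np.pi,'bbox',cv2.boundingRect(k))
blob('fin',(3,165,110),(12,255,255),(200,192,217,235),.095)
blob('tray',(0,0,0),(180,255,75),(185,180,245,245),.026)
blob('cooler',(0,0,80),(180,60,255),(385,160,462,245),.04)
blob('white',(0,0,120),(60,70,255),(350,105,405,160),.05)
blob('blue',(100,120,40),(130,255,255),(235,110,295,165),.05)
blob('caddy',(0,0,90),(180,60,255),(295,160,335,250),.03)
blob('jar',(0,0,150),(180,60,255),(305,105,335,140),.08)
a=cv2.resize(im[155:250,380:470],None,fx=4,fy=4,interpolation=cv2.INTER_CUBIC)
b=cv2.resize(im[175:250,185:245],None,fx=5,fy=5,interpolation=cv2.INTER_CUBIC)
o=np.zeros((380,700,3),np.uint8);o[:a.shape[0],:a.shape[1]]=a;o[:b.shape[0],380:380+b.shape[1]]=b
cv2.imwrite('pics/crop1.png',o)
E
python3 m.py
```

```text
[[16, 31, 157], [17, 24, 193], [15, 32, 206], [12, 64, 207], [11, 124, 210], [12, 154, 210], [11, 158, 202], [11, 162, 175], [10, 167, 136], [10, 164, 120], [10, 162, 118], [11, 164, 118], [10, 161, 119], [10, 159, 117], [10, 155, 110], [10, 134, 93], [9, 97, 76], [9, 81, 72]] [[13, 125, 167], [13, 124, 166], [12, 123, 166], [13, 124, 166]]
fin ctr [0.3938 0.3201] size [0. 0.] longdir 0.0 bbox (205, 221, 1, 1)
tray ctr [0.4012 0.2941] size [0.0652 0.1386] longdir 2.3965666 bbox (197, 198, 36, 39)
cooler ctr [ 0.468  -0.3049] size [0.1903 0.1475] longdir 0.27322978 bbox (391, 166, 66, 73)
white ctr [ 0.6729 -0.1749] size [0.135  0.1239] longdir 0.0048609483 bbox (358, 112, 42, 44)
blue ctr [0.6506 0.1698] size [0.1006 0.1149] longdir 1.5831138 bbox (245, 123, 39, 33)
caddy ctr [0.4552 0.0109] size [0.0713 0.2316] longdir 3.055069 bbox (300, 167, 32, 78)
jar ctr [0.712  0.0051] size [0.0528 0.0534] longdir 1.5875384 bbox (310, 108, 19, 18)
```

View pics/crop1.png

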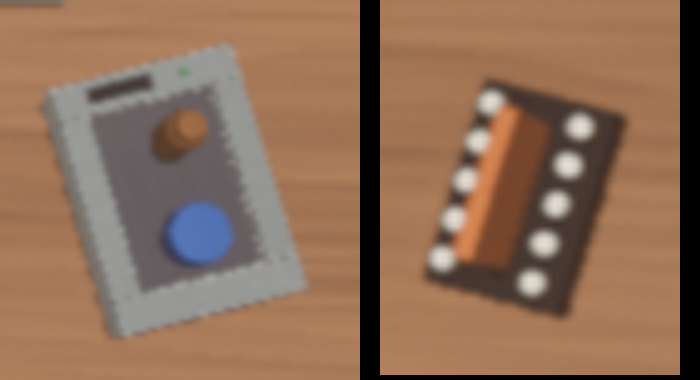

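The crop confirms the amber vial (neck top at about pixel 427,187) and the blue cap (430,213) in the grey-white cooler, and the orange fin on the black tray (fin top runs from (202,227) to (212,196)). I'll move above the cooler for a wrist look.

```bash
cat >> h.py <<'E'
def go(p,ang=None):
    s=readout.sense();w,x,y,z=s['tool_rot'];from scipy.spatial.transform import Rotation as R
    M=R.from_quat([x,y,z,w]).as_matrix();a=np.arctan2(M[1,0],M[0,0])
    d=M.T@(np.array(p)-s['ee_pos'])*100
    yaw=0 if ang is None else -((ang-a+np.pi/2)%np.pi-np.pi/2)
    print('at',s['ee_pos'].round(4),'ang',round(a,3),'w',round(s['grip_width'],4),'-> delta',d.round(2),'yaw',round(yaw,3),'t',round(s['t'],2))
E
python3 - <<'E'
from h import *
c=grab('top')
print('vial',onz(c,427,186.75,.094),'cap',onz(c,430,213,.062))
A,B=onz(c,201.8,227,.095),onz(c,211.6,196.4,.095);print('fin',(A+B)/2,B-A,np.arctan2(*(B-A)[1::-1]))
w=grab('wrist');V=w['view'];print('wristcam',-V[:3,:3].T@V[:3,3],'\n',V[:3,:3].round(3),w['fx'])
go([.44,-.30,.26],.29)
E
```

```text
vial [ 0.50290987 -0.30390735  0.094     ] cap [ 0.43243616 -0.31949888  0.062     ]
fin [0.42057617 0.3169539  0.095     ] [ 0.08765598 -0.02227285  0.        ] -0.2488279868631003
wristcam [ 0.24556069 -0.49765898  0.38394413] 
 [[ 0.311 -0.95   0.001]
 [ 0.916  0.3   -0.268]
 [ 0.254  0.084  0.964]] 340.22219046096376
at [ 0.1713 -0.5225  0.2052] ang 0.317 w 0.0938 -> delta [ 32.46 -12.78  -5.47] yaw 0.027 t 0.35
```

send_rows([
  {"delta_pos": [4, -1.5, -1.5], "yaw": 0.01, "jaw": 1},
  {"delta_pos": [8, -3, -3], "yaw": 0.02, "jaw": 1},
  {"delta_pos": [12, -4.5, -5.5], "yaw": 0.027, "jaw": 1},
  {"delta_pos": [16, -6, -5.5], "yaw": 0.027, "jaw": 0.6},
  {"delta_pos": [20, -7.5, -5.5], "yaw": 0.027, "jaw": 0.5},
  {"delta_pos": [24, -9, -5.5], "yaw": 0.027, "jaw": 0.4},
  {"delta_pos": [28, -10.5, -5.5], "yaw": 0.027, "jaw": 0.4},
  {"delta_pos": [32, -12, -5.5], "yaw": 0.027, "jaw": 0.4},
  {"delta_pos": [35, -12.8, -5.5], "yaw": 0.027, "jaw": 0.4},
  {"delta_pos": [35, -12.8, -5.5], "yaw": 0.027, "jaw": 0.4},
])

```text
t: 1.35
ee_pos: [0.4665, -0.2894, 0.26]
tool_rot: [-0.001, 0.989, 0.147, 0.0]
force: [0.2, -0.6, 0.1]
grip_width: 0.0658
```

Run:
```python
from h import *
go([.5,-.304,.26],.29)
w=grab('wrist','w1.png');np.save('w1v.npy',w['view'])
print(w['cx'],w['cy'],[proj(w,p) for p in([.503,-.304,.094],[.4324,-.3195,.062],[.468,-.305,.04])])
```

```text
at [ 0.4665 -0.2894  0.26  ] ang 0.295 w 0.0658 -> delta [ 2.78  2.37 -0.  ] yaw 0.005 t 1.35
319.353893020085 198.44782811476398 [(np.float64(343.78739712413085), np.float64(152.81410575384965)), (np.float64(335.7849040556365), np.float64(211.0370306153149)), (np.float64(332.3739465042763), np.float64(174.87695965872325))]
```

View pics/w1.png

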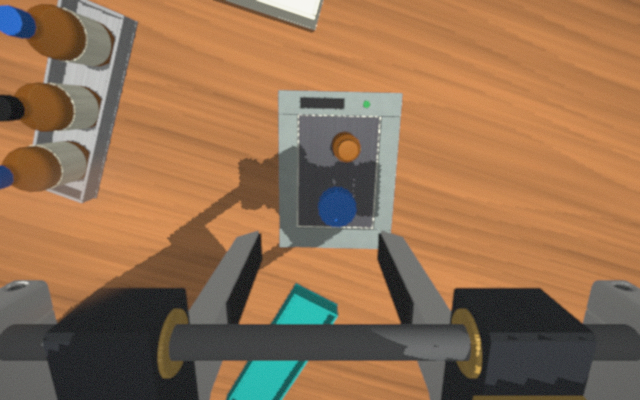

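The wrist view shows the recess corners near (298,115), (381,115), (377,229) and (298,227). The vial top is at (346,148) and the cap top at (337,206).

Run:
```python
from h import *
w=grab('wrist')
rc=[onz(w,*p,.04)[:2] for p in((298,115),(381,115),(377,229),(298,227))]
print(np.mean(rc,0),[np.linalg.norm(rc[i]-rc[i-1]).round(4) for i in range(4)],[np.arctan2(*(rc[a]-rc[b])[::-1]).round(3) for a,b in((0,3),(1,2))])
oc=[onz(w,*p,.04)[:2] for p in((279,92),(402,95),(394,247),(279,248))]
print('outer',np.mean(oc,0),[np.linalg.norm(oc[i]-oc[i-1]).round(4) for i in range(4)],[np.arctan2(*(oc[a]-oc[b])[::-1]).round(3) for a,b in((0,3),(1,2))])
v=onz(w,346,148,.094);c=onz(w,337,206,.062);print(v,c,np.linalg.norm((v-c)[:2]))
go([v[0],v[1],.062],.29)
```

```text
[ 0.46921196 -0.31332374] [np.float64(0.1356), np.float64(0.0946), np.float64(0.1383), np.float64(0.0986)] [np.float64(0.276), np.float64(0.305)]
outer [ 0.46781208 -0.31368201] [np.float64(0.189), np.float64(0.138), np.float64(0.1844), np.float64(0.1458)] [np.float64(0.261), np.float64(0.303)]
[ 0.50651943 -0.30630948  0.094     ] [ 0.43676283 -0.320567    0.062     ] 0.07119873661388297
at [ 0.4641 -0.2918  0.2602] ang 0.291 w 0.0658 -> delta [ 3.67  2.61 19.82] yaw 0.001 t 1.45
```

send_rows([
  {"delta_pos": [3.6, 2.5, 4], "jaw": 0.4},
  {"delta_pos": [3.6, 2.5, 8], "jaw": 0.4},
  {"delta_pos": [3.6, 2.5, 12], "jaw": 0.4},
  {"delta_pos": [3.6, 2.5, 15], "jaw": 0.4},
  {"delta_pos": [3.6, 2.5, 15], "jaw": 0.4},
])

```text
schema error: expected keys delta_pos, yaw, jaw
```

Run:
```python
from h import *
w=grab('wrist','w2.png')
print([proj(w,p) for p in([.506,-.306,.094],[.4367,-.3205,.062])])
go([.506,-.306,.046],.29)
```

```text
[(np.float64(344.8330542509326), np.float64(147.18458195039452)), (np.float64(336.40974315305675), np.float64(204.99348197688823))]
at [ 0.4636 -0.2923  0.2604] ang 0.29 w 0.0657 -> delta [ 3.7   2.52 21.43] yaw -0.0 t 1.5
```

View pics/w2.png

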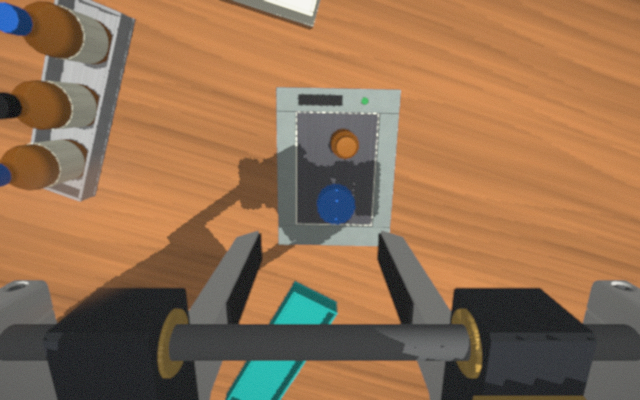

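The rows need a yaw key, so the move was refused. The picture is the same view, settled: recess (297,112), (379,113), (376,226), (296,224), vial (344.5,144.5), cap (336,203.5).

Run:
```python
from h import *
w=grab('wrist')
rc=[onz(w,*p,.04)[:2] for p in((297,112),(379,113),(376,226),(296,224))]
print(np.mean(rc,0),[np.arctan2(*(rc[a]-rc[b])[::-1]).round(3) for a,b in((0,3),(1,2))])
v=onz(w,344.5,144.5,.094);c=onz(w,336,203.5,.062);print(v,c)
go([v[0],v[1],.11],.29)
```

```text
[ 0.47038354 -0.31226356] [np.float64(0.262), np.float64(0.309)]
[ 0.50795171 -0.30553399  0.094     ] [ 0.43772319 -0.3200904   0.062     ]
at [ 0.4633 -0.2927  0.2605] ang 0.289 w 0.0656 -> delta [ 3.92  2.5  15.05] yaw -0.001 t 1.55
```

send_rows([
  {"delta_pos": [3.8, 2.5, 4], "yaw": 0, "jaw": 0.4},
  {"delta_pos": [3.8, 2.5, 8], "yaw": 0, "jaw": 0.4},
  {"delta_pos": [3.8, 2.5, 12], "yaw": 0, "jaw": 0.4},
  {"delta_pos": [3.8, 2.5, 16], "yaw": 0, "jaw": 0.4},
  {"delta_pos": [3.8, 2.5, 19], "yaw": 0, "jaw": 0.4},
  {"delta_pos": [3.8, 2.5, 21.3], "yaw": 0, "jaw": 0.4},
  {"delta_pos": [3.8, 2.5, 21.3], "yaw": 0, "jaw": 0.4},
  {"delta_pos": [3.8, 2.5, 21.3], "yaw": 0, "jaw": 0.4},
])

```text
t: 2.35
ee_pos: [0.5069, -0.3061, 0.048]
tool_rot: [0.0, 0.99, 0.144, -0.0]
force: [-0.6, -0.6, 1.2]
grip_width: 0.0657
```

send_rows([
  {"delta_pos": [0, 0, 0], "yaw": 0, "jaw": 0.2},
  {"delta_pos": [0, 0, 0], "yaw": 0, "jaw": 0},
  {"delta_pos": [0, 0, 0], "yaw": 0, "jaw": -0.2},
  {"delta_pos": [0, 0, 0], "yaw": 0, "jaw": -0.4},
  {"delta_pos": [0, 0, 0], "yaw": 0, "jaw": -0.6},
  {"delta_pos": [0, 0, 0], "yaw": 0, "jaw": -0.6},
], squeeze=12)

```text
t: 2.95
ee_pos: [0.5079, -0.3052, 0.048]
tool_rot: [0.0, 0.99, 0.144, 0.0]
force: [-0.1, 0.2, 1.1]
grip_width: 0.0296
```

Run:
```python
from h import *
go([.66,-.175,.15],.29)
```

```text
at [ 0.5079 -0.3052  0.048 ] ang 0.29 w 0.0296 -> delta [ 18.31  -8.12 -10.2 ] yaw -0.0 t 2.95
```

send_rows([
  {"delta_pos": [0, 0, -3], "yaw": 0, "jaw": -0.6},
  {"delta_pos": [0, 0, -6], "yaw": 0, "jaw": -0.6},
  {"delta_pos": [2, -1, -9], "yaw": 0, "jaw": -0.6},
  {"delta_pos": [5, -2, -10], "yaw": 0, "jaw": -0.6},
  {"delta_pos": [8, -3.2, -10], "yaw": 0, "jaw": -0.6},
  {"delta_pos": [11, -4.5, -10], "yaw": 0, "jaw": -0.6},
  {"delta_pos": [14, -5.8, -10], "yaw": 0, "jaw": -0.6},
  {"delta_pos": [17, -7, -10], "yaw": 0, "jaw": -0.6},
  {"delta_pos": [19.2, -7.8, -10], "yaw": 0, "jaw": -0.6},
  {"delta_pos": [19.2, -7.8, -10], "yaw": 0, "jaw": -0.6},
])

```text
t: 3.95
ee_pos: [0.6709, -0.1728, 0.1462]
tool_rot: [-0.001, 0.989, 0.146, -0.0]
force: [0.6, 0.0, 0.2]
grip_width: 0.0299
```

Run:
```python
from h import *
w=grab('wrist','w3.png')
go([.67,-.176,.022],.29)
print(proj(w,[.67,-.176,.05]))
```

```text
at [ 0.6697 -0.1744  0.1464] ang 0.292 w 0.0299 -> delta [1.000e-02 1.700e-01 1.244e+01] yaw 0.002 t 4.0
(np.float64(323.0346890788014), np.float64(202.63227635978464))
```

View pics/w3.png

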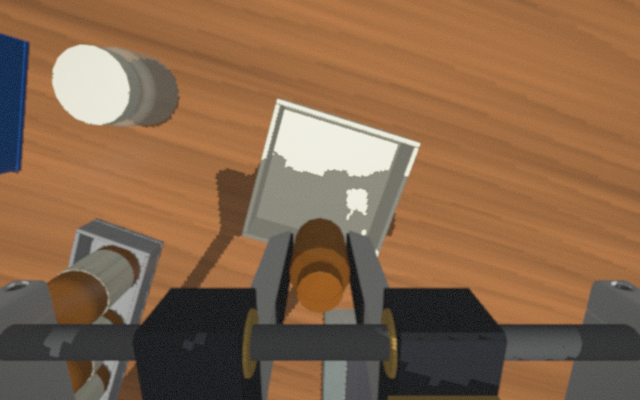

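The wrist view shows the vial held upright. The bin rim corners at (278,100), (419,144) and (245,236) put the bin centre near (332,190), about 1 cm beyond my estimate, so I'll shift slightly and lower.

send_rows([
  {"delta_pos": [0.8, 0.8, 0], "yaw": 0, "jaw": -0.6},
  {"delta_pos": [0.8, 0.8, 3], "yaw": 0, "jaw": -0.6},
  {"delta_pos": [0.8, 0.8, 6], "yaw": 0, "jaw": -0.6},
  {"delta_pos": [0.8, 0.8, 9], "yaw": 0, "jaw": -0.6},
  {"delta_pos": [0.8, 0.8, 11], "yaw": 0, "jaw": -0.6},
  {"delta_pos": [0.8, 0.8, 12], "yaw": 0, "jaw": -0.6},
  {"delta_pos": [0.8, 0.8, 12.5], "yaw": 0, "jaw": -0.6},
  {"delta_pos": [0.8, 0.8, 12.5], "yaw": 0, "jaw": -0.6},
  {"delta_pos": [0.8, 0.8, 12.5], "yaw": 0, "jaw": -0.6},
])

```text
t: 4.9
ee_pos: [0.6801, -0.1815, 0.0243]
tool_rot: [0.001, 0.99, 0.144, 0.001]
force: [-0.7, -0.1, -0.4]
grip_width: 0.0296
```

send_rows([
  {"delta_pos": [0, 0, 0.3], "yaw": 0, "jaw": -0.6},
  {"delta_pos": [0, 0, 0.5], "yaw": 0, "jaw": -0.6},
  {"delta_pos": [0, 0, 0.5], "yaw": 0, "jaw": -0.3},
  {"delta_pos": [0, 0, 0.5], "yaw": 0, "jaw": -0.1},
  {"delta_pos": [0, 0, 0.5], "yaw": 0, "jaw": 0.1},
  {"delta_pos": [0, 0, 0.5], "yaw": 0, "jaw": 0.1},
  {"delta_pos": [0, 0, -2], "yaw": 0, "jaw": 0.1},
  {"delta_pos": [0, 0, -5], "yaw": 0, "jaw": 0.1},
  {"delta_pos": [0, 0, -9], "yaw": 0, "jaw": 0.3},
  {"delta_pos": [0, 0, -13], "yaw": 0, "jaw": 0.5},
])

```text
t: 5.9
ee_pos: [0.6788, -0.1807, 0.1533]
tool_rot: [-0.0, 0.99, 0.144, -0.001]
force: [0.5, -0.8, -0.6]
grip_width: 0.0645
```

Run:
```python
from h import *
w=grab('wrist','w4.png')
go([.4365,-.3195,.15],.29)
```

```text
at [ 0.6824 -0.1819  0.1634] ang 0.29 w 0.068 -> delta [-27.51   6.15   1.08] yaw -0.0 t 5.95
```

send_rows([
  {"delta_pos": [-4, 1, 0], "yaw": 0, "jaw": 0.5},
  {"delta_pos": [-8, 2, 0], "yaw": 0, "jaw": 0.5},
  {"delta_pos": [-12, 3, 0], "yaw": 0, "jaw": 0.5},
  {"delta_pos": [-16, 4, 0], "yaw": 0, "jaw": 0.5},
  {"delta_pos": [-20, 5, 0], "yaw": 0, "jaw": 0.5},
  {"delta_pos": [-24, 5.6, 0], "yaw": 0, "jaw": 0.5},
  {"delta_pos": [-27.5, 6.1, 0], "yaw": 0, "jaw": 0.5},
  {"delta_pos": [-27.5, 6.1, 0], "yaw": 0, "jaw": 0.5},
  {"delta_pos": [-27.5, 6.1, 0], "yaw": 0, "jaw": 0.5},
])

```text
t: 6.85
ee_pos: [0.433, -0.3181, 0.1527]
tool_rot: [0.0, 0.99, 0.144, 0.001]
force: [1.0, 0.3, -0.4]
grip_width: 0.0708
```

Run:
```python
from h import *
w=grab('wrist','w5.png')
m=cv2.inRange(cv2.cvtColor(w['image'],cv2.COLOR_BGR2HSV),(100,120,40),(130,255,255));m[320:]=0;m[:,:200]=0;m[:,440:]=0
k=max(cv2.findContours(m,0,1)[0],key=cv2.contourArea);print(cv2.boundingRect(k),[proj(w,[.4365,-.3195,z]) for z in(.034,.062)])
go([.4365,-.3195,.043],.29)
```

```text
(296, 171, 55, 55) [(np.float64(321.9679628557468), np.float64(190.7845210269049)), (np.float64(322.29095015367335), np.float64(199.11627576101944))]
at [ 0.4336 -0.3178  0.1526] ang 0.29 w 0.0707 -> delta [ 0.21  0.24 10.96] yaw -0.0 t 6.9
```

send_rows([
  {"delta_pos": [0.2, 0.2, 3], "yaw": 0, "jaw": 0.5},
  {"delta_pos": [0.2, 0.2, 6], "yaw": 0, "jaw": 0.5},
  {"delta_pos": [0.2, 0.2, 9], "yaw": 0, "jaw": 0.5},
  {"delta_pos": [0.2, 0.2, 10.8], "yaw": 0, "jaw": 0.5},
  {"delta_pos": [0.2, 0.2, 10.8], "yaw": 0, "jaw": 0.5},
  {"delta_pos": [0.2, 0.2, 10.8], "yaw": 0, "jaw": 0.3},
  {"delta_pos": [0.2, 0.2, 10.8], "yaw": 0, "jaw": 0.1},
  {"delta_pos": [0.2, 0.2, 10.8], "yaw": 0, "jaw": -0.1},
  {"delta_pos": [0.2, 0.2, 10.8], "yaw": 0, "jaw": -0.3},
  {"delta_pos": [0.2, 0.2, 10.8], "yaw": 0, "jaw": -0.3},
])

```text
t: 7.9
ee_pos: [0.4365, -0.3198, 0.0459]
tool_rot: [0.001, 0.99, 0.144, 0.001]
force: [-0.3, 1.0, 2.6]
grip_width: 0.0435
```

Run:
```python
from h import *
go([.675,.17,.20],.0)
go([.675,-.03,.20],.0)
```

```text
at [ 0.4365 -0.3198  0.0459] ang 0.29 w 0.0435 -> delta [ 36.88 -40.09 -15.44] yaw 0.29 t 7.9
at [ 0.4365 -0.3198  0.0459] ang 0.29 w 0.0435 -> delta [ 31.16 -20.93 -15.4 ] yaw 0.29 t 7.9
```

send_rows([
  {"delta_pos": [0, 0, -4], "yaw": 0, "jaw": -0.3},
  {"delta_pos": [0, 0, -8], "yaw": 0, "jaw": -0.3},
  {"delta_pos": [0, 0, -12], "yaw": 0, "jaw": -0.3},
  {"delta_pos": [2, -2.2, -16], "yaw": 0.0, "jaw": -0.3},
  {"delta_pos": [5, -5.4, -16], "yaw": 0.05, "jaw": -0.3},
  {"delta_pos": [8, -8.7, -16], "yaw": 0.1, "jaw": -0.3},
  {"delta_pos": [11, -12, -16], "yaw": 0.15, "jaw": -0.3},
  {"delta_pos": [14, -15.2, -16], "yaw": 0.2, "jaw": -0.3},
  {"delta_pos": [17, -18.5, -16], "yaw": 0.25, "jaw": -0.3},
  {"delta_pos": [20, -21.7, -16], "yaw": 0.29, "jaw": -0.3},
])

```text
t: 8.9
ee_pos: [0.5657, -0.0525, 0.2047]
tool_rot: [0.0, 1.0, -0.001, 0.0]
force: [0.2, -0.3, 0.5]
grip_width: 0.044
```

Run:
```python
from h import *
go([.672,.165,.17],.0)
```

```text
at [ 0.5657 -0.0525  0.2047] ang -0.002 w 0.044 -> delta [ 10.58 -21.77   3.46] yaw -0.002 t 8.9
```

send_rows([
  {"delta_pos": [2, -4, 0], "yaw": 0, "jaw": -0.3},
  {"delta_pos": [4, -8, 0], "yaw": 0, "jaw": -0.3},
  {"delta_pos": [6, -12, 0], "yaw": 0, "jaw": -0.3},
  {"delta_pos": [8, -16, 0], "yaw": 0, "jaw": -0.3},
  {"delta_pos": [9.5, -20, 1.5], "yaw": 0, "jaw": -0.3},
  {"delta_pos": [10.6, -21.8, 3], "yaw": 0, "jaw": -0.3},
  {"delta_pos": [10.6, -21.8, 3], "yaw": 0, "jaw": -0.3},
  {"delta_pos": [10.6, -21.8, 3], "yaw": 0, "jaw": -0.3},
])

```text
t: 9.7
ee_pos: [0.6709, 0.1635, 0.1736]
tool_rot: [0.001, 1.0, 0.0, -0.001]
force: [-0.1, -0.7, -0.4]
grip_width: 0.0439
```

Run:
```python
from h import *
w=grab('wrist','w6.png')
go([.672,.165,.02],0)
print(proj(w,[.672,.165,.05]))
```

```text
at [0.6713 0.1629 0.1749] ang -0.001 w 0.0437 -> delta [ 0.07 -0.22 15.49] yaw -0.001 t 9.75
(np.float64(317.89212509614174), np.float64(191.00126519906587))
```

View pics/w6.png

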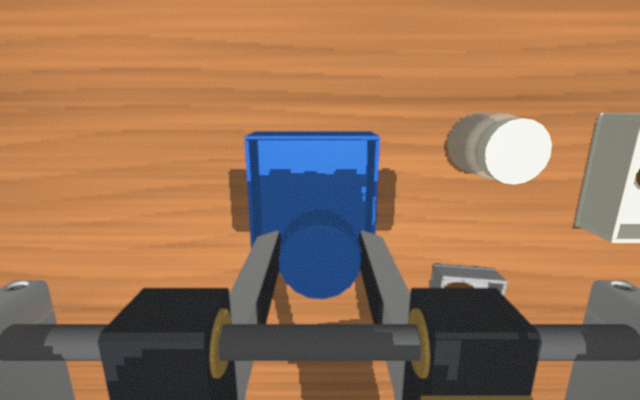

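Bin rim spans columns 246–379 with its top at row 132, so it is centred within 5 px of my estimate. The cap is held; lower and release.

send_rows([
  {"delta_pos": [0.2, -0.5, 3], "yaw": 0, "jaw": -0.3},
  {"delta_pos": [0.2, -0.5, 6], "yaw": 0, "jaw": -0.3},
  {"delta_pos": [0.2, -0.5, 9], "yaw": 0, "jaw": -0.3},
  {"delta_pos": [0.2, -0.5, 12], "yaw": 0, "jaw": -0.3},
  {"delta_pos": [0.2, -0.5, 14.5], "yaw": 0, "jaw": -0.3},
  {"delta_pos": [0.2, -0.5, 15.2], "yaw": 0, "jaw": -0.3},
  {"delta_pos": [0.2, -0.5, 15.2], "yaw": 0, "jaw": 0},
  {"delta_pos": [0.2, -0.5, 15.2], "yaw": 0, "jaw": 0.2},
  {"delta_pos": [0.2, -0.5, 15.2], "yaw": 0, "jaw": 0.3},
  {"delta_pos": [0.2, -0.5, 15.2], "yaw": 0, "jaw": 0.3},
])

```text
t: 10.75
ee_pos: [0.6746, 0.1689, 0.0247]
tool_rot: [-0.0, 1.0, -0.0, 0.002]
force: [-0.7, 0.4, -1.2]
grip_width: 0.0611
```

send_rows([
  {"delta_pos": [0, 0, -3], "yaw": 0, "jaw": 0.3},
  {"delta_pos": [0, 0, -7], "yaw": 0, "jaw": 0.3},
  {"delta_pos": [0, 0, -11], "yaw": 0, "jaw": 0.3},
  {"delta_pos": [0, 0, -15], "yaw": 0, "jaw": 0.3},
  {"delta_pos": [0, 0, -19], "yaw": 0, "jaw": 0.3},
  {"delta_pos": [0, 0, -22], "yaw": 0, "jaw": 0.3},
  {"delta_pos": [0, 0, -22], "yaw": 0, "jaw": 0.3},
])

```text
t: 11.45
ee_pos: [0.6756, 0.1694, 0.251]
tool_rot: [-0.001, 1.0, 0.0, 0.007]
force: [-1.0, -0.0, 0.3]
grip_width: 0.0608
```

Run:
```python
from h import *
w=grab('wrist','w7.png')
go([.44,.31,.26],-.25)
t=grab('top');im=t['image'];hs=cv2.cvtColor(im,cv2.COLOR_BGR2HSV)
m=cv2.inRange(hs,(3,130,40),(18,255,200))
m2=np.zeros_like(m);m2[112:156,358:400]=m[112:156,358:400]
cs=cv2.findContours(m2,0,1)[0];print([cv2.boundingRect(k) for k in cs])
a=im[95:260,180:470];cv2.imwrite('pics/chk.png',cv2.resize(a,None,fx=2.7,fy=2.7,interpolation=2))
```

```text
at [0.6746 0.1692 0.247 ] ang -0.0 w 0.0611 -> delta [-23.45 -14.08  -1.47] yaw 0.25 t 11.5
[(377, 129, 6, 8)]
```

View pics/chk.png

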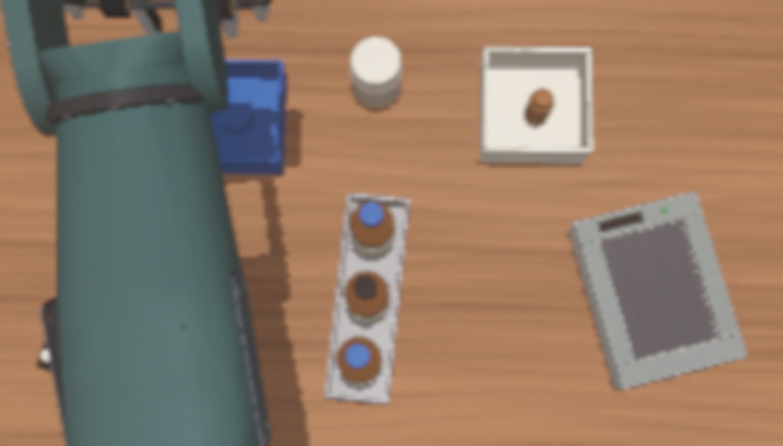

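Vial stands in the white bin at crop (540,105), and the cap is in the blue bin at (236,119). The bottles and jar are unmoved. Now the tray.

send_rows([
  {"delta_pos": [-4, -2.4, 0], "yaw": 0.05, "jaw": 0.3},
  {"delta_pos": [-8, -4.8, 0], "yaw": 0.1, "jaw": 0.3},
  {"delta_pos": [-12, -7.2, 0], "yaw": 0.15, "jaw": 0.3},
  {"delta_pos": [-16, -9.6, -1], "yaw": 0.2, "jaw": 0.1},
  {"delta_pos": [-20, -12, -1], "yaw": 0.25, "jaw": 0},
  {"delta_pos": [-22.5, -14, -1.5], "yaw": 0.25, "jaw": 0},
  {"delta_pos": [-22.5, -14, -1.5], "yaw": 0.25, "jaw": 0},
  {"delta_pos": [-22.5, -14, -1.5], "yaw": 0.25, "jaw": 0},
])

```text
t: 12.35
ee_pos: [0.4475, 0.3088, 0.2555]
tool_rot: [0.001, 0.992, -0.124, -0.001]
force: [0.3, -0.2, 0.1]
grip_width: 0.0471
```

Run:
```python
from h import *
w=grab('wrist','w8.png');import pickle;pickle.dump(w,open('w8.pkl','wb'))
go([.42,.317,.061],-.25);print([proj(w,[.42,.317,z]) for z in(0,.095)])
```

```text
at [0.4482 0.3083 0.2555] ang -0.25 w 0.047 -> delta [-2.91 -0.2  19.45] yaw -0.0 t 12.4
[(np.float64(318.15574380921316), np.float64(188.09112308239375)), (np.float64(318.1577170415756), np.float64(209.84319320652304))]
```

View pics/w8.png

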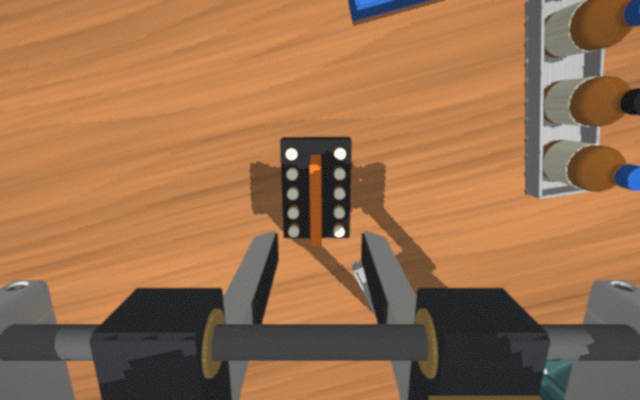

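The fin lies vertical in the image at col 316, with near end at row 244. The tray plate spans (281,138) to (351,138) and (284,238) to (349,238). The white caps' corners are near (291.5,154), (340,154), (294,231) and (339,231).

Run:
```python
from h import *
import pickle;w=pickle.load(open('w8.pkl','rb'))
def q(P,z):
    r=np.array([onz(w,*p,z)[:2] for p in P]);print(r.mean(0),[np.linalg.norm(r[i]-r[i-1]).round(4) for i in range(4)],[np.arctan2(*(r[a]-r[b])[::-1]).round(3) for a,b in((0,3),(1,2))])
q([(281,138),(351,138),(349,238),(284,238)],.026)
q([(291.5,154),(340,154),(339,231),(294,231)],.044)
m=cv2.inRange(cv2.cvtColor(w['image'],cv2.COLOR_BGR2HSV),(3,150,90),(16,255,255));s=m[150:250,303:330]
ys,xs=np.nonzero(s);print('fin cols near/far',[ (303+xs[ys==r].min(),303+xs[ys==r].max()) for r in (20,50,80,92) if (ys==r).any()],150+ys.min(),150+ys.max())
n=onz(w,316,244,.095);print('near end',n,'centre',n[:2]+.045*np.array([np.cos(.25),-np.sin(.25)]))
```

```text
[0.42438649 0.31828515] [np.float64(0.1273), np.float64(0.0831), np.float64(0.1274), np.float64(0.0837)] [np.float64(-0.249), np.float64(-0.244)]
[0.42444402 0.31833019] [np.float64(0.0943), np.float64(0.0557), np.float64(0.0944), np.float64(0.055)] [np.float64(-0.239), np.float64(-0.246)]
fin cols near/far [(np.int64(309), np.int64(321)), (np.int64(310), np.int64(321)), (np.int64(310), np.int64(321)), (np.int64(310), np.int64(329))] 155 249
near end [0.38328881 0.32877278 0.095     ] centre [0.42688986 0.31763961]
```

send_rows([
  {"delta_pos": [-2.4, -0.4, 3], "yaw": 0, "jaw": 0},
  {"delta_pos": [-2.4, -0.4, 7], "yaw": 0, "jaw": 0},
  {"delta_pos": [-2.4, -0.4, 11], "yaw": 0, "jaw": 0},
  {"delta_pos": [-2.4, -0.4, 15], "yaw": 0, "jaw": 0},
  {"delta_pos": [-2.4, -0.4, 18], "yaw": 0, "jaw": 0},
  {"delta_pos": [-2.4, -0.4, 19.6], "yaw": 0, "jaw": 0},
  {"delta_pos": [-2.4, -0.4, 19.6], "yaw": 0, "jaw": 0},
  {"delta_pos": [-2.4, -0.4, 19.6], "yaw": 0, "jaw": 0},
])

```text
t: 13.2
ee_pos: [0.4267, 0.3178, 0.0608]
tool_rot: [0.001, 0.992, -0.126, -0.001]
force: [1.0, -0.1, 0.7]
grip_width: 0.0472
```

send_rows([
  {"delta_pos": [0, 0, 0], "yaw": 0, "jaw": -0.3},
  {"delta_pos": [0, 0, 0], "yaw": 0, "jaw": -0.5},
  {"delta_pos": [0, 0, 0], "yaw": 0, "jaw": -0.7},
  {"delta_pos": [0, 0, 0], "yaw": 0, "jaw": -0.9},
  {"delta_pos": [0, 0, 0], "yaw": 0, "jaw": -1},
  {"delta_pos": [0, 0, 0], "yaw": 0, "jaw": -1},
  {"delta_pos": [0, 0, 0], "yaw": 0, "jaw": -1},
], squeeze=45)

```text
t: 13.9
ee_pos: [0.4262, 0.3184, 0.0618]
tool_rot: [0.0, 0.992, -0.125, 0.0]
force: [-1.0, -1.8, 2.2]
grip_width: 0.0117
```

Run:
```python
from h import *
go([.46,.01,.26],.285)
```

```text
at [0.4262 0.3184 0.0618] ang -0.25 w 0.0117 -> delta [ 10.92  29.05 -19.8 ] yaw -0.535 t 13.9
```

send_rows([
  {"delta_pos": [0, 0, -0.5], "yaw": 0, "jaw": -1},
  {"delta_pos": [0, 0, -2], "yaw": 0, "jaw": -1},
  {"delta_pos": [0, 0, -4.5], "yaw": 0, "jaw": -1},
  {"delta_pos": [0, 0, -7], "yaw": 0, "jaw": -1},
  {"delta_pos": [0, 0, -10], "yaw": 0, "jaw": -1},
  {"delta_pos": [0, 0, -13], "yaw": 0, "jaw": -1},
  {"delta_pos": [0, 0, -16], "yaw": 0, "jaw": -1},
  {"delta_pos": [0, 0, -18.5], "yaw": 0, "jaw": -1},
  {"delta_pos": [0, 0, -19.7], "yaw": 0, "jaw": -1},
  {"delta_pos": [0, 0, -20], "yaw": 0, "jaw": -1},
])

```text
t: 14.9
ee_pos: [0.4264, 0.3191, 0.2623]
tool_rot: [-0.001, 0.992, -0.125, 0.001]
force: [0.1, 0.5, -4.5]
grip_width: 0.0117
```

Run:
```python
from h import *
print(readout.sense()['force'])
go([.455,.01,.26],.285)
go([.47,-.3125,.26],.285)
```

```text
[ 0.09855506  0.46795083 -4.54920243]
at [0.4264 0.3191 0.2623] ang -0.25 w 0.0117 -> delta [10.42 29.24  0.2 ] yaw -0.535 t 14.9
at [0.4264 0.3191 0.2623] ang -0.25 w 0.0117 -> delta [19.85 60.12  0.17] yaw -0.535 t 14.9
```

send_rows([
  {"delta_pos": [0.3, 1, 0], "yaw": -0.01, "jaw": -1},
  {"delta_pos": [1, 3, 0], "yaw": -0.03, "jaw": -1},
  {"delta_pos": [2, 6, 0], "yaw": -0.06, "jaw": -1},
  {"delta_pos": [3.2, 9.5, 0], "yaw": -0.1, "jaw": -1},
  {"delta_pos": [4.4, 13, 0], "yaw": -0.14, "jaw": -1},
  {"delta_pos": [5.6, 16.5, 0], "yaw": -0.18, "jaw": -1},
  {"delta_pos": [6.8, 20, 0], "yaw": -0.22, "jaw": -1},
  {"delta_pos": [8, 23.5, 0], "yaw": -0.26, "jaw": -1},
  {"delta_pos": [9.1, 27, 0], "yaw": -0.3, "jaw": -1},
  {"delta_pos": [10.2, 30, 0], "yaw": -0.33, "jaw": -1},
])

```text
t: 15.9
ee_pos: [0.4491, 0.0006, 0.2591]
tool_rot: [0.0, 0.999, 0.04, -0.002]
force: [1.1, 1.3, -4.7]
grip_width: 0.0115
```

Run:
```python
from h import *
go([.47,-.3125,.26],.285)
```

```text
at [0.4491 0.0006 0.2591] ang 0.08 w 0.0115 -> delta [-0.43 31.37 -0.09] yaw -0.205 t 15.9
```

send_rows([
  {"delta_pos": [0, 3, 0], "yaw": -0.03, "jaw": -1},
  {"delta_pos": [0, 6.5, 0], "yaw": -0.06, "jaw": -1},
  {"delta_pos": [-0.1, 10, 0], "yaw": -0.09, "jaw": -1},
  {"delta_pos": [-0.2, 13.5, 0], "yaw": -0.12, "jaw": -1},
  {"delta_pos": [-0.2, 17, 0], "yaw": -0.15, "jaw": -1},
  {"delta_pos": [-0.3, 20.5, 0], "yaw": -0.18, "jaw": -1},
  {"delta_pos": [-0.4, 24, 0], "yaw": -0.205, "jaw": -1},
  {"delta_pos": [-0.4, 27.5, 0], "yaw": -0.205, "jaw": -1},
  {"delta_pos": [-0.4, 30, 0], "yaw": -0.205, "jaw": -1},
  {"delta_pos": [-0.4, 31.4, 0], "yaw": -0.205, "jaw": -1},
])

```text
t: 16.9
ee_pos: [0.4701, -0.3124, 0.2584]
tool_rot: [-0.002, 0.99, 0.141, -0.002]
force: [-0.5, 0.0, -4.8]
grip_width: 0.0118
```

Run:
```python
from h import *
go([.47,-.3125,.17],.285)
```

```text
at [ 0.4701 -0.3124  0.2584] ang 0.283 w 0.0118 -> delta [0.01 0.04 8.84] yaw -0.002 t 16.9
```

send_rows([
  {"delta_pos": [0, 0, 1], "yaw": 0, "jaw": -1},
  {"delta_pos": [0, 0, 3.5], "yaw": 0, "jaw": -1},
  {"delta_pos": [0, 0, 6], "yaw": 0, "jaw": -1},
  {"delta_pos": [0, 0, 8.5], "yaw": 0, "jaw": -1},
  {"delta_pos": [0, 0, 10.5], "yaw": 0, "jaw": -1},
  {"delta_pos": [0, 0, 12], "yaw": 0, "jaw": -1},
  {"delta_pos": [0, 0, 12.5], "yaw": 0, "jaw": -1},
  {"delta_pos": [0, 0, 12.5], "yaw": 0, "jaw": -1},
  {"delta_pos": [0, 0, 12.5], "yaw": 0, "jaw": -1},
])

```text
t: 17.8
ee_pos: [0.4723, -0.3106, 0.1377]
tool_rot: [0.001, 0.99, 0.142, 0.001]
force: [1.1, -0.0, -4.0]
grip_width: 0.0116
```

Run:
```python
from h import *
import pickle
w=grab('wrist');s=grab('scene');t=grab('top');pickle.dump((w,s,t),open('f.pkl','wb'))
go([.47,-.3125,.121],.285)
o=np.zeros((600,800,3),np.uint8)
o[:300,:480]=cv2.resize(w['image'],(480,300))
a=cv2.resize(s['image'][230:380,160:310],(300,300),interpolation=2);o[300:,:300]=a
b=cv2.resize(t['image'][150:250,380:480],(300,300),interpolation=2);o[300:,320:620]=b
cv2.imwrite('pics/f.png',o)
```

```text
at [ 0.4724 -0.311   0.138 ] ang 0.285 w 0.0112 -> delta [-0.27  0.07  1.7 ] yaw -0.0 t 17.95
```

View pics/f.png

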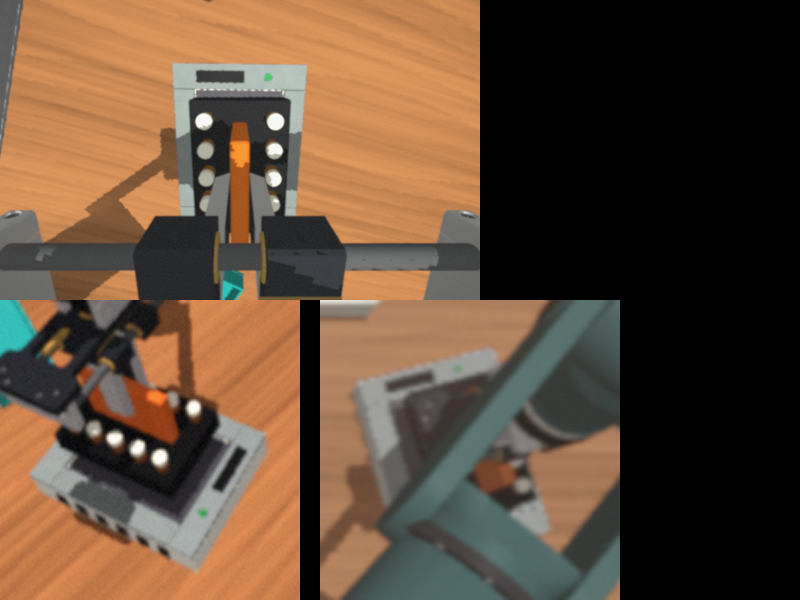

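Wrist view: the tray's far plate edge runs from (190,99) to (291,101) and the cooler's far edge from (172,64) to (307,66). The tray looks level and roughly centred in all views, so I'll quantify it.

Run:
```python
from h import *
import pickle;w,s,t=pickle.load(open('f.pkl','rb'))
k=4/3;ang=lambda e:np.arctan2(*e[::-1])
def edge(a,b,z,off,n):
    A,B=[onz(w,u*k,v*k,z)[:2] for u,v in(a,b)];e=B-A;d=np.array([-e[1],e[0]])/np.linalg.norm(e)
    print(n,'len',np.linalg.norm(e).round(4),'ang',ang(d).round(3),'ctr',((A+B)/2-off*d).round(4))
edge((172,64),(307,66),.04,.095,'cooler')
edge((194,91.5),(285,92.5),.04,.069,'recess')
edge((190,99),(291,101),.103,.064,'tray')
edge((204,121),(275,121),.121,.047,'caps')
cv2.imwrite('pics/z.png',cv2.resize(w['image'][70:310,215:425],None,fx=2.5,fy=2.5,interpolation=2))
```

```text
cooler len 0.1392 ang 0.271 ctr [ 0.4684 -0.3105]
recess len 0.0964 ang 0.274 ctr [ 0.4674 -0.3113]
tray len 0.0833 ang 0.265 ctr [ 0.4691 -0.3109]
caps len 0.0548 ang 0.284 ctr [ 0.4715 -0.3105]
```

View pics/z.png

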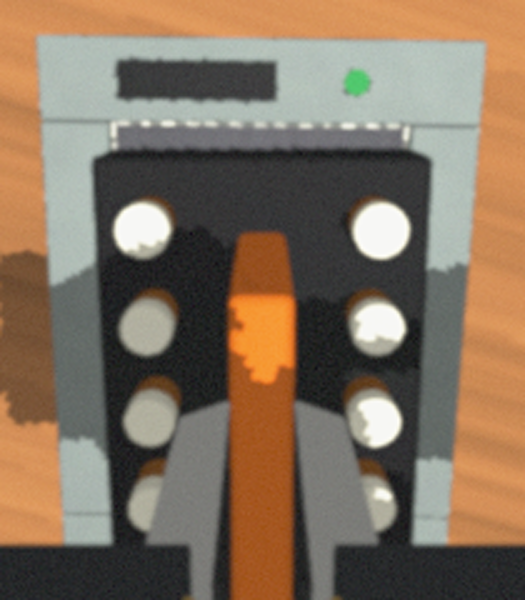

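The close-up shows the tray's and recess's far edges parallel and centred to within about 2 mm. I'll descend the last 16 mm with a small shift back.

send_rows([
  {"delta_pos": [-0.1, 0, 0.4], "yaw": 0, "jaw": -1},
  {"delta_pos": [-0.2, 0, 0.9], "yaw": 0.005, "jaw": -1},
  {"delta_pos": [-0.2, 0, 1.3], "yaw": 0.005, "jaw": -1},
  {"delta_pos": [-0.2, 0, 1.5], "yaw": 0.005, "jaw": -1},
  {"delta_pos": [-0.2, 0, 1.6], "yaw": 0.005, "jaw": -1},
  {"delta_pos": [-0.2, 0, 1.6], "yaw": 0.005, "jaw": -1},
  {"delta_pos": [-0.2, 0, 1.6], "yaw": 0.005, "jaw": -1},
  {"delta_pos": [-0.2, 0, 1.6], "yaw": 0.005, "jaw": -1},
  {"delta_pos": [-0.2, 0, 1.6], "yaw": 0.005, "jaw": -1},
])

```text
t: 18.85
ee_pos: [0.4699, -0.3112, 0.1207]
tool_rot: [0.0, 0.99, 0.139, 0.0]
force: [-0.6, 0.2, -4.0]
grip_width: 0.0119
```

Run:
```python
from h import *
print(readout.sense()['force'],abs(readout.sense()['joint_velocities']).max());go([.469,-.311,.121],.28)
w=grab('wrist');s=grab('scene');t=grab('top')
o=np.zeros((600,800,3),np.uint8)
o[:300,:480]=cv2.resize(w['image'],(480,300))
o[300:,:300]=cv2.resize(s['image'][230:380,160:310],(300,300),interpolation=2)
o[300:,320:780]=cv2.resize(s['image'][170:370,210:510],(460,300),interpolation=2)
cv2.imwrite('pics/g.png',o)
```

```text
[-0.61456474  0.19423934 -3.96531703] 0.001944599634695145
at [ 0.4699 -0.3112  0.1207] ang 0.28 w 0.0119 -> delta [-0.08 -0.04 -0.03] yaw -0.0 t 18.85
```

View pics/g.png

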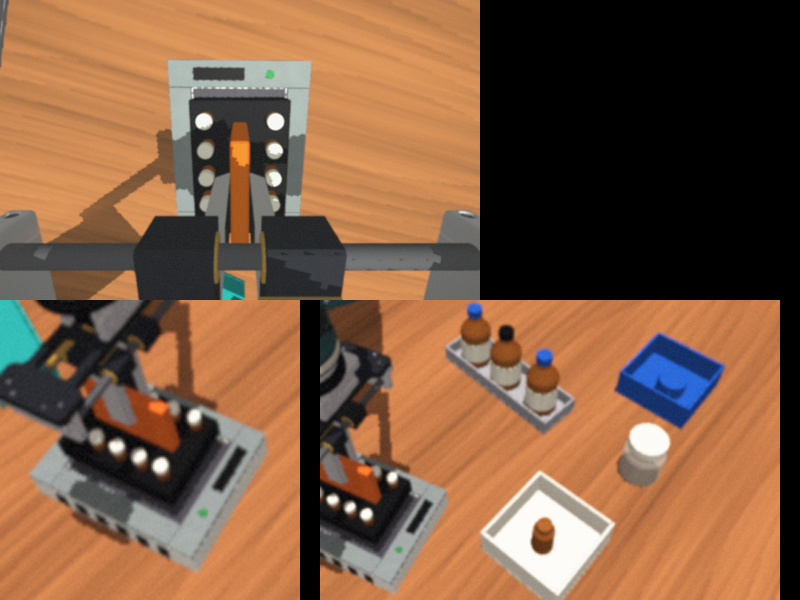

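The last picture shows the tray hovering level over the recess, the vial in the white bin, the cap in the blue bin, and the bottles and jar standing. I'm handing in.

```bash
python3 -c "
from plant import job
print(job.hand_in())"
```

```text
the job is handed in; nothing more can be done
None
```

The job is handed in at about 19 s of the 72 s allowed; `hand_in` gave no verdict. I lowered the glass vial into the white bin and the cap into the blue bin and released both. Then I carried the tray by its fin over the caddy, its underside about 0.2 m above the bench. I stopped over the cooler, still gripping it.

**Last checks:**
- **Height and stillness:** the tray's underside is about 20 mm above the frame, worked out from the gripper height. The arm was at rest, and the only load on the wrist was about 4 N, roughly the tray's weight.
- **Centring and alignment:** before the last 16 mm of descent I measured the tray about 2 mm off the recess centre and corrected for it. The lengths are parallel within about 0.02 rad. I did not re-measure after descending; the last picture looks level and centred.
- **Other items:** the last picture shows the vial standing in the white bin, the cap in the blue bin, and the bottles and jar upright and apparently unmoved.

**Disagreements:**
- My different estimates of the recess centre spread by up to about 8 mm. The first top-view estimate was the outlier, and the wrist views used for the final position agreed within about 3 mm.
- The first wrist measurement paired a picture with a slightly later camera pose, so I repeated it.
- One move call was refused for a missing yaw value, with no effect.

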